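# Two large cells for the sample tray

### The arm

A 7-joint arm with a two-finger parallel gripper is mounted at the origin on the work surface. World frame = base frame: x ahead of the robot, y to its left, z up, the work surface at z = 0. Lengths are in mm, angles in rad, forces in N, time in s.
With the tool pointing down it reaches from about 425 to 950 mm from the base axis. Payload 4.7 kg.
Tool frame: the origin (TCP) lies between the finger pads; the fingertips stand 14 mm ahead of it and the grasp point (between the pads) lies 5 mm behind it (bot.tip_extent is the distance from the TCP to the fingertips, in mm); z points along the fingers, y is the direction in which the jaws open and shut (so a half turn about z gives the same grasp; the last joint's range is limited). The gripper opens to 87 mm and grips with 3 to 60 N. Pads are 19 mm wide; open, the fingers measure 117 mm over their backs; the gripper's body (75 mm by 190 mm) begins 51 mm behind the grasp point.
Start: joints at [-1.185, 0.469, -0.049, 1.532, 0.024, 1.141, -0.082], TCP at [271.992, 617.793, 236.573] pointing down, gripper open.
Joint ranges: [-2.59, 2.59], [-0.33, 1.99], [-1.39, 1.29], [0.1, 2.45], [-1.04, 4.18], [0.21, 1.99], [-2.66, 2.66]. Speed limits (rad/s): [2.57, 2.57, 3.14, 3.14, 3.14, 3.14, 3.14].

### API

Orientations are given as a rotation vector (axis times angle).
In Python, from rig import sensors, eyes, hand_in, bot gives the robot as it stands. The module is installed in compiled form; this text tells all that it offers.
- The arm moves only by the tool carry_out, never from a script. Its argument "commands" is a list of rows, each an object with "claw": the finger opening in mm, from 0 to 87; "xyz": the shift along the tool's x, y, z in mm, a list of three; "turn": the turn about the tool's z in rad. A call has exactly 8 rows; each row is the pose to reach, as a shift and turn from the pose commanded when the call began, along the tool's axes at that moment; what a row does not reach only later rows make up. A row lasts 1/10 s, in which the tool goes at most 50 mm and 8.59 degrees, less where a joint would pass 70% of its speed; a pose out of reach is approached as far as the arm can. A call with a gripper value outside its range is refused whole. The fingers move at their own pace and stop on an object; the grip force is fixed at half the most. Time passes only in rows, so rows that repeat a pose let the fingers close, or fill a call up. It gives the time, the measured TCP pose, the force and the opening at its end, in the units of the state.
- sensors.read_state(): the state, without advancing time (a new reading comes with each control period).
- eyes.snapshot(name): name is "scene" or "top" or "wrist"; returns a dict with "color" (384x512x3 uint8, blue, green, red), "fx", "fy", "cx", "cy" (pixels), "xyz" and "orientation" of the camera in the world. Camera axes: x right, y up, looking along -z (the intrinsics and any distortion apply to the point x, -y, -z); pixel columns grow to the right and rows downward; lengths in mm; the calibration is good to about 2 mm. A picture is of the moment at which its call begins. There is no depth.
- hand_in(): hands the job in, once; it reports no verdict.
The state is a dict: "time_s": time; "joints": joint angles; "qd": joint speeds; "joint_efforts": joint torques, N m; "tcp_pos": TCP position; "orientation": TCP orientation; "contact_force": force on the tool from outside, world axes, zero at the start; "wrist_torque": the same for the moment, N m; "opening": finger opening in mm.
Only numpy, scipy, OpenCV 4.12 (cv2) and the standard library are available. Lean on these libraries where they do the work, as an engineer would, in place of code of your own. Each camera call takes 0.05 s, during which the arm holds its last target. There are 200 camera calls.

### The job

A visitor wants a sample set of two large battery cells: take any two of the three large cells from the display table and set them down standing upright in the navy tray. Exactly two large cells go in: leave the third standing where it is. (The slimmer cells nearby are a different type.)

Things in the scene. Friction and masses are not known exactly. Their poses are not given: they have to be found in the camera images.
- cell_a_mid (a point): one of three identical large battery cells, pale blue wrap, steel top: 32 mm diameter, 70 mm tall (2 mm of it a terminal button), about 140 g, standing upright on the table. Point: on its axis half-way up, 35 mm above its foot; z up. Two slim cells (18 mm diameter, 65 mm tall) of the same look stand nearby; cell centres are at least 85 mm apart.
- cell_b_mid (a point): another of the three large cells, exactly as the first
- cell_c_mid (a point): another of the three large cells, exactly as the first
- tray: empty low open navy tray lying loose on the table, 0.7 kg: outside 110 mm along its x, 180 mm along its y, 22 mm high; walls 5 mm thick, so inside 100 x 170 mm; flat floor 4 mm above the table. Origin at the centre of its underside; z up.

How it is judged:
By the outcome, as a careful person would: the job done as asked, in the order asked, and still so for the second after the job is handed in, with the robot touching nothing.
It also fails if it takes over 50 s, if anything falls off the work surface, if the arm or the gripper's body presses on something with over 40 N, if the wrist force passes 120 N, or if a joint passes its speed limit or range.

## Working session

There is one attempt and no reset: what is moved stays moved. The work goes in short steps, Python scripts to look and compute and a tool call to move; the robot and the scene stay as the last step left them, time stands still between calls to the robot, and variables do not carry over. Pictures are saved under pics/ and viewed, about 8 in all and at most 12, crops included, and the job is handed in when it is done.

Besides the shell and the picture viewer there is one more tool, called as name(argument=value, ...), one argument or row to a line, values as JSON. carry_out: Moves the arm, as the interface text tells. Its arguments: {"type":"object","properties":{"commands":{"type":"array"}},"required":["commands"]}

```bash
mkdir -p pics; cat > h.py <<'E'
import numpy as np, cv2
from scipy.spatial.transform import Rotation as R
from rig import sensors, eyes, hand_in, bot
def ray(s,u,v,z):
    d=R.from_rotvec(s["orientation"]).apply([(u-s["cx"])/s["fx"],-(v-s["cy"])/s["fy"],-1])
    o=np.array(s["xyz"]); return o+d*(z-o[2])/d[2]
def proj(s,p):
    q=R.from_rotvec(s["orientation"]).inv().apply(np.array(p)-s["xyz"])
    return s["cx"]-s["fx"]*q[0]/q[2], s["cy"]+s["fy"]*q[1]/q[2]
E
python3 - <<'E'
from h import *
a=[]
for n in ("scene","top"):
    s=eyes.snapshot(n); cv2.imwrite(f"pics/{n}0.png",s["color"]); a.append(s["color"])
    print(n,{k:(np.round(v,3) if k!="color" else 0) for k,v in s.items()})
st=sensors.read_state(); print({k:np.round(v,3) for k,v in st.items()})
E
```

```text
scene {'color': 0, 'fx': np.float64(453.119), 'fy': np.float64(453.119), 'cx': np.float64(255.616), 'cy': np.float64(194.274), 'xyz': array([913.288, 135.116, 806.933]), 'orientation': array([0.336, 0.527, 1.932])}
top {'color': 0, 'fx': np.float64(444.542), 'fy': np.float64(444.542), 'cx': np.float64(257.391), 'cy': np.float64(184.271), 'xyz': array([442.766, -56.5  , 921.652]), 'orientation': array([ 0.072, -0.078, -1.586])}
{'time_s': np.float64(0.1), 'joints': array([-1.185,  0.469, -0.049,  1.534,  0.024,  1.141, -0.082]), 'qd': array([ 0.   , -0.001,  0.002, -0.003,  0.   ,  0.001,  0.001]), 'joint_efforts': array([ 1.0000e-03, -5.0917e+01, -8.1000e-02, -2.3683e+01, -6.1000e-02,
        3.4000e-02,  0.0000e+00]), 'tcp_pos': array([271.794, 617.294, 235.594]), 'orientation': array([-6.470e-01, -3.074e+00,  3.000e-03]), 'contact_force': array([-0.463,  0.224, -0.649]), 'wrist_torque': array([ 0.021,  0.024, -0.037]), 'opening': np.float64(87.098)}
```

View pics/scene0.png

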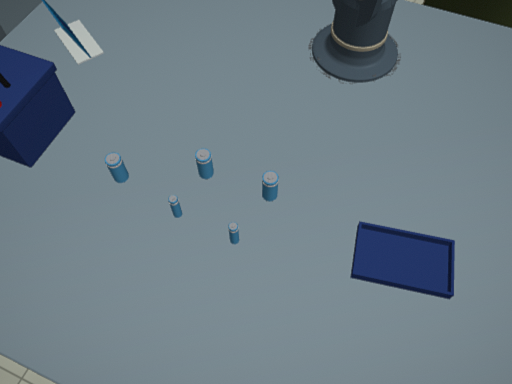

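View pics/top0.png

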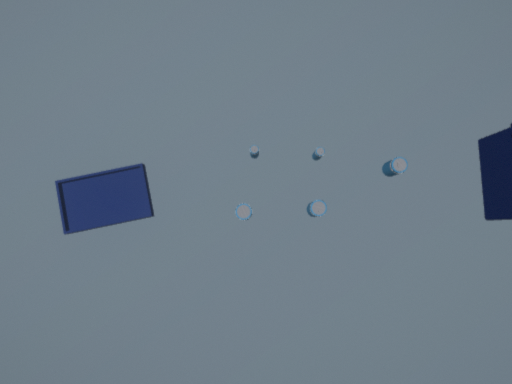

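Scene view: large cells have their tops at (116,157), (204,155) and (270,178). Slim cells are at (174,199) and (233,227), and the tray is centred near (403,260). Top view: large cells at (244,212), (317,208) and (399,165), slim cells at (254,150) and (319,153), tray centred near (105,198). The arm is out of both views.

```bash
cat > meas.py <<'E'
from h import *
def tops(s):
    c=s["color"].astype(int); m=((c[...,2]>140)).astype(np.uint8)
    n,l,st,ce=cv2.connectedComponentsWithStats(m)
    return [(ce[i],st[i]) for i in range(1,n) if 8<st[i][4]<600]
def tray(s):
    hsv=cv2.cvtColor(s["color"],cv2.COLOR_BGR2HSV)
    m=((hsv[...,1]>150)&(hsv[...,2]<125)).astype(np.uint8)
    m=cv2.morphologyEx(m,cv2.MORPH_CLOSE,np.ones((3,3)))
    cs,_=cv2.findContours(m,cv2.RETR_EXTERNAL,cv2.CHAIN_APPROX_NONE)
    return [c for c in cs if cv2.contourArea(c)>1500]
if __name__=="__main__":
    for n in ("scene","top"):
        s=eyes.snapshot(n); print(n)
        for c,b in tops(s): print(" top px",np.round(c,1),b[2:],"world@69",np.round(ray(s,*c,69)[:2],1))
        for c in tray(s):
            # cast outline to rim plane, rectangle there
            P=np.array([ray(s,*p[0],22)[:2] for p in c],np.float32)
            print(" navy",cv2.boundingRect(c),np.round(cv2.minAreaRect(P)[0],1),np.round(cv2.minAreaRect(P)[1:][0],1),cv2.minAreaRect(P)[2], np.round(cv2.boxPoints(cv2.minAreaRect(P))).tolist())
        cv2.imwrite(f"pics/{n}1.png",s["color"])
    a=cv2.resize(cv2.imread("pics/top1.png")[130:240,220:430],None,fx=3.8,fy=3.8,interpolation=0)
    cv2.imwrite("pics/crop.png",a)
E
python3 meas.py
```

```text
scene
 top px [4.105e+02 4.000e-01] [ 7  2 11] world@69 [-152.1   85.4]
 top px [418.8   1.3] [ 8  4 27] world@69 [-156.6  105.2]
 top px [85.2 38.2] [ 35  37 521] world@69 [ 289.8 -586.1]
 top px [71.7 46.4] [ 37  37 408] world@69 [ 325.7 -599.2]
 top px [377.3  43. ] [20 13 22] world@69 [30.2 52.1]
 top px [202.6 153.6] [12  9 79] world@69 [ 476.3 -177.8]
 top px [112.3 157.7] [12  9 75] world@69 [ 556.9 -337.7]
 top px [270.1 176.4] [13 10 90] world@69 [472.  -33.5]
 top px [172.2 197.9] [ 6  5 21] world@69 [ 589.9 -183.5]
 top px [232.7 225.3] [ 7  6 30] world@69 [596.2 -54.7]
 top px [ 11.6 365.9] [ 27  22 260] world@69 [ 953.1 -264.7]
 top px [  7.3 377.9] [ 20  15 190] world@69 [ 969.9 -259.4]
 top px [ 35.9 378.2] [ 31  14 212] world@69 [ 952.5 -219. ]
 top px [ 22.9 382.3] [ 8  3 17] world@69 [ 965.3 -233.6]
 navy (352, 222, 102, 76) [510.1 251.7] [115.1 179.9] 10.720388412475586 [[437.0, 329.0], [470.0, 153.0], [583.0, 174.0], [550.0, 351.0]]
 navy (0, 46, 75, 121) [ 457.8 -624. ] [392.1 160.9] 39.77330780029297 [[256.0, -688.0], [359.0, -811.0], [660.0, -560.0], [557.0, -437.0]]
top
 navy (479, 127, 33, 92) [ 546.2 -545.4] [ 65.7 190. ] 85.9317626953125 [[449.0, -571.0], [639.0, -585.0], [643.0, -519.0], [454.0, -506.0]]
```

View pics/crop.png

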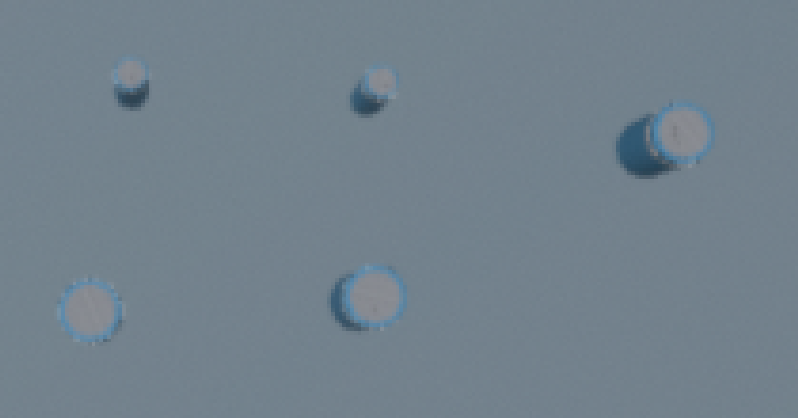

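The crop shows three large and two slim steel discs with blue rims. They are cleanly separable by the red-minus-blue difference, so I'll refine the top-view masks.

```bash
python3 - <<'E'
from h import *
S={n:eyes.snapshot(n) for n in ("scene","top")}
def comps(m,lo,hi):
    n,l,st,ce=cv2.connectedComponentsWithStats(m.astype(np.uint8)); return [(ce[i],st[i]) for i in range(1,n) if lo<st[i][4]<hi]
P={}
for n,s in S.items():
    c=s["color"].astype(int); d=c[...,2]-c[...,0]
    if n=="top": print("table",c[250,300],"top",c[212,243],"tray",c[200,105],"rim",c[168,115],c[229,100])
    L=[]
    for ce,b in comps(d>-12,15,300):
        w=ray(s,*ce,68.5)
        if 400<w[0]<750 and abs(w[1])<450: L.append((w,ce)); print(n,np.round(ce,1),b[2:],np.round(w[:2],1))
s=S["top"]; c=s["color"].astype(int)
m=((c[...,2]<70)&(np.arange(512)<200)).astype(np.uint8)
cs,_=cv2.findContours(m,cv2.RETR_EXTERNAL,cv2.CHAIN_APPROX_NONE); k=max(cs,key=cv2.contourArea)
print(cv2.boundingRect(k))
for z in(0,22):
    r=cv2.minAreaRect(np.array([ray(s,*p[0],z)[:2] for p in k],np.float32)); print(z,r,np.round(cv2.boxPoints(r)).tolist())
# floor region (brighter navy)
print("row profile",c[170:232:3,105].tolist())
E
```

```text
scene [202.5 153.9] [12  9 88] [ 476.7 -177.8]
scene [112.2 158. ] [12  9 86] [ 557.4 -337.7]
scene [116.8 164.5] [12  9 16] [ 567.1 -320.9]
scene [270.1 176.6] [ 13  10 100] [472.2 -33.4]
scene [172.4 197.9] [ 6  5 25] [ 589.6 -183.3]
scene [232.9 225.5] [ 7  6 30] [596.2 -54.4]
table [141 129 115] top [145 140 136] tray [109  61  44] rim [126 101  86] [139 127 112]
top [253.8 148.8] [ 5  5 17] [593.6 -54.2]
top [319.9 150.7] [ 5  5 18] [ 587.7 -182.5]
top [399.4 164.2] [10 11 91] [ 558.6 -335.8]
top [318.3 207.4] [11 10 92] [ 477.7 -176.1]
top [243.2 211.1] [11 11 92] [472.9 -32. ]
(55, 164, 99, 70)
0 ((507.0350036621094, 258.190185546875), (112.86320495605469, 188.1760711669922), 10.767765045166016) [[434.0, 340.0], [469.0, 155.0], [580.0, 176.0], [545.0, 361.0]]
22 ((505.5008850097656, 250.678466796875), (110.16912841796875, 183.68429565429688), 10.767745018005371) [[434.0, 331.0], [469.0, 150.0], [577.0, 171.0], [542.0, 351.0]]
row profile [[132, 112, 96], [77, 47, 34], [109, 63, 47], [109, 62, 46], [110, 63, 47], [110, 64, 47], [110, 63, 46], [109, 61, 44], [110, 62, 45], [110, 61, 46], [109, 61, 44], [110, 62, 45], [110, 62, 45], [110, 62, 45], [111, 64, 47], [111, 64, 49], [110, 63, 47], [110, 63, 47], [106, 62, 46], [136, 125, 110], [139, 128, 112]]
```

```bash
cat > go.py <<'E'
import sys
from h import *
st=sensors.read_state(); M=R.from_rotvec(st["orientation"])
print("t",st["time_s"],"tcp",np.round(st["tcp_pos"],1),"op",round(float(st["opening"]),1),"F",np.round(st["contact_force"],1),"tool x,y,z",np.round(M.as_matrix().T,3).tolist())
for a in sys.argv[1:]:
    print(a,"->",np.round(M.inv().apply(np.array(eval(a))-st["tcp_pos"]),1))
E
python3 go.py "(520,250,200)" "(472.5,-32.7,160)"
```

```text
t 0.3 tcp [271.9 617.6 236.2] op 86.7 F [ 0.7  0.4 -0.1] tool x,y,z [[-0.915, 0.403, -0.0], [0.403, 0.915, -0.001], [-0.0, -0.001, -1.0]]
(520,250,200) -> [-375.2 -236.5   36.3]
(472.5,-32.7,160) -> [-445.6 -514.3   76.5]
```

carry_out(
  commands=[
    {"claw":87,"xyz":[-40,-25,4],"turn":0},
    {"claw":87,"xyz":[-80,-50,8],"turn":0},
    {"claw":87,"xyz":[-120,-76,12],"turn":0},
    {"claw":87,"xyz":[-160,-101,16],"turn":0},
    {"claw":87,"xyz":[-200,-126,20],"turn":0},
    {"claw":87,"xyz":[-240,-151,24],"turn":0},
    {"claw":87,"xyz":[-280,-176,28],"turn":0},
    {"claw":87,"xyz":[-320,-202,32],"turn":0},
  ],
)

```text
time_s: 1.1
tcp_pos: [484.3, 302.4, 204.6]
orientation: [0.646, 3.074, 0.001]
contact_force: [0.7, -0.2, 0.9]
opening: 87.0
```

```bash
python3 go.py "(472.5,-32.7,140)" "(472.5,-32.7,40)"
```

```text
t 1.1 tcp [484.3 302.4 204.6] op 87.0 F [ 0.7 -0.2  0.9] tool x,y,z [[-0.915, 0.403, -0.0], [0.403, 0.915, 0.001], [0.0, 0.001, -1.0]]
(472.5,-32.7,140) -> [-124.1 -311.6   64.4]
(472.5,-32.7,40) -> [-124.1 -311.6  164.4]
```

carry_out(
  commands=[
    {"claw":87,"xyz":[-17,-43,9],"turn":0},
    {"claw":87,"xyz":[-34,-86,18],"turn":0},
    {"claw":87,"xyz":[-51,-129,27],"turn":0},
    {"claw":87,"xyz":[-68,-172,36],"turn":0},
    {"claw":87,"xyz":[-85,-215,45],"turn":0},
    {"claw":87,"xyz":[-102,-255,54],"turn":0},
    {"claw":87,"xyz":[-117,-292,62],"turn":0},
    {"claw":87,"xyz":[-124,-312,64],"turn":0},
  ],
)

```text
time_s: 1.9
tcp_pos: [470.3, -35.3, 140.0]
orientation: [-0.654, -3.072, 0.002]
contact_force: [-0.0, 0.0, 0.7]
opening: 87.0
```

```bash
python3 go.py "(472.5,-32.7,40)"; python3 - <<'E'
from h import *
s=eyes.snapshot("wrist"); cv2.imwrite("pics/w1.png",s["color"]); print(s["xyz"],s["orientation"],[np.round(proj(s,(472.5,-32.7,z)),1) for z in(0,69)])
E
```

```text
t 1.9 tcp [470.3 -35.3 140. ] op 87.0 F [-0.   0.   0.7] tool x,y,z [[-0.913, 0.407, 0.001], [0.407, 0.913, -0.001], [-0.001, -0.001, -1.0]]
(472.5,-32.7,40) -> [ -1.    3.4 100. ]
[401.09368028  -1.92483314 288.45282361] [-0.25018614 -0.16056627  1.14337332] [array([262. , 183.3]), array([262.3, 206.2])]
```

View pics/w1.png

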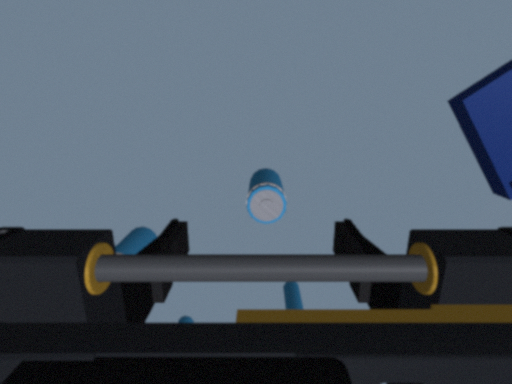

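The wrist view shows the large cell's steel top at (267,204), predicted at (262,206), so within 3 mm. It sits centred between the jaws (at about x=187 and 335). Descending.

carry_out(
  commands=[
    {"claw":87,"xyz":[0,2,15],"turn":0},
    {"claw":87,"xyz":[0,2,30],"turn":0},
    {"claw":87,"xyz":[0,2,48],"turn":0},
    {"claw":87,"xyz":[0,2,66],"turn":0},
    {"claw":87,"xyz":[0,2,82],"turn":0},
    {"claw":87,"xyz":[0,2,94],"turn":0},
    {"claw":87,"xyz":[0,2,100],"turn":0},
    {"claw":87,"xyz":[0,2,100],"turn":0},
  ],
)

```text
time_s: 2.75
tcp_pos: [471.8, -29.5, 40.0]
orientation: [-0.646, -3.073, 0.0]
contact_force: [-0.5, -0.1, 0.3]
opening: 87.2
```

```bash
python3 go.py "(472.5,-32.7,40)"
```

```text
t 2.75 tcp [471.8 -29.5  40. ] op 87.2 F [-0.5 -0.1  0.3] tool x,y,z [[-0.915, 0.403, 0.001], [0.403, 0.915, -0.0], [-0.001, 0.0, -1.0]]
(472.5,-32.7,40) -> [-1.9 -2.6  0. ]
```

carry_out(
  commands=[
    {"claw":70,"xyz":[-1,-1,0],"turn":0},
    {"claw":55,"xyz":[-1,-1,0],"turn":0},
    {"claw":45,"xyz":[-1,-1,0],"turn":0},
    {"claw":38,"xyz":[-1,-1,0],"turn":0},
    {"claw":33,"xyz":[-1,-1,0],"turn":0},
    {"claw":26,"xyz":[-1,-1,0],"turn":0},
    {"claw":20,"xyz":[-1,-1,0],"turn":0},
    {"claw":20,"xyz":[-1,-1,0],"turn":0},
  ],
)

```text
time_s: 3.55
tcp_pos: [472.5, -31.0, 40.5]
orientation: [-0.647, -3.074, -0.0]
contact_force: [-0.2, -0.1, -0.6]
opening: 31.4
```

```bash
python3 - <<'E'
import numpy as np
a=np.deg2rad(10.8); x=np.array([np.cos(a),np.sin(a)]);y=np.array([-x[1],x[0]]);c=np.array([507.5,251.5])
for k in(-40,40): print(k,c+k*y)
E
python3 go.py "(515,212.2,140)" "(500,290.8,140)"
```

```text
-40 [514.99525258 212.20850997]
40 [500.00474742 290.79149003]
t 3.55 tcp [472.5 -31.   40.5] op 31.4 F [-0.2 -0.1 -0.6] tool x,y,z [[-0.915, 0.403, 0.0], [0.403, 0.915, -0.0], [-0.0, 0.0, -1.0]]
(515,212.2,140) -> [ 59.1 239.7 -99.5]
(500,290.8,140) -> [104.5 305.6 -99.5]
```

Gripped at 31.4 mm, which matches the 32 mm cell. Lifting and heading for the tray's far half.

carry_out(
  commands=[
    {"claw":20,"xyz":[0,0,-8],"turn":0},
    {"claw":20,"xyz":[0,0,-25],"turn":0},
    {"claw":20,"xyz":[0,0,-50],"turn":0},
    {"claw":20,"xyz":[0,5,-72],"turn":0},
    {"claw":20,"xyz":[5,20,-80],"turn":0},
    {"claw":20,"xyz":[15,45,-80],"turn":0},
    {"claw":20,"xyz":[25,75,-80],"turn":0},
    {"claw":20,"xyz":[36,108,-80],"turn":0},
  ],
)

```text
time_s: 4.35
tcp_pos: [483.0, 82.7, 121.1]
orientation: [0.65, 3.073, 0.0]
contact_force: [1.1, -0.1, -1.7]
opening: 31.4
```

carry_out(
  commands=[
    {"claw":20,"xyz":[11,33,0],"turn":0},
    {"claw":20,"xyz":[22,66,0],"turn":0},
    {"claw":20,"xyz":[33,99,0],"turn":0},
    {"claw":20,"xyz":[44,130,0],"turn":0},
    {"claw":20,"xyz":[54,157,0],"turn":0},
    {"claw":20,"xyz":[62,180,0],"turn":0},
    {"claw":20,"xyz":[67,194,0],"turn":0},
    {"claw":20,"xyz":[69,198,0],"turn":0},
  ],
)

```text
time_s: 5.15
tcp_pos: [499.4, 293.0, 120.6]
orientation: [-0.643, -3.075, -0.001]
contact_force: [1.0, -0.4, -0.9]
opening: 31.4
```

```bash
python3 go.py "(500,290.8,44.5)"; python3 - <<'E'
from h import *
s=eyes.snapshot("scene"); cv2.imwrite("pics/s2.png",s["color"])
E
```

```text
t 5.15 tcp [499.4 293.  120.6] op 31.4 F [ 1.  -0.4 -0.9] tool x,y,z [[-0.916, 0.401, 0.0], [0.401, 0.916, 0.0], [-0.0, 0.001, -1.0]]
(500,290.8,44.5) -> [-1.5 -1.8 76.1]
```

View pics/s2.png

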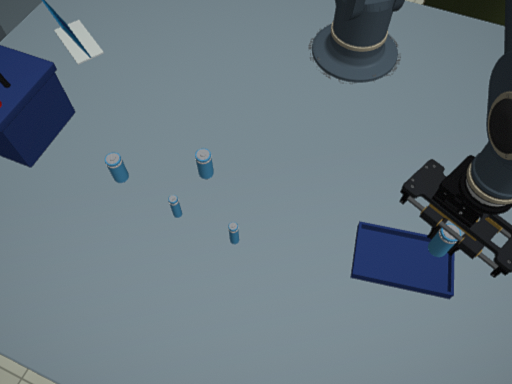

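The scene view shows the cell upright in the jaws at about (440,243), over the right (+y) half of the tray. The other four cells haven't moved. Lowering it gently.

carry_out(
  commands=[
    {"claw":20,"xyz":[0,0,14],"turn":0},
    {"claw":20,"xyz":[0,0,30],"turn":0},
    {"claw":20,"xyz":[0,0,46],"turn":0},
    {"claw":20,"xyz":[0,0,58],"turn":0},
    {"claw":20,"xyz":[0,0,66],"turn":0},
    {"claw":20,"xyz":[0,0,71],"turn":0},
    {"claw":20,"xyz":[0,0,74],"turn":0},
    {"claw":20,"xyz":[0,0,75],"turn":0},
  ],
)

```text
time_s: 6.0
tcp_pos: [499.9, 291.3, 45.5]
orientation: [0.647, 3.074, 0.0]
contact_force: [0.2, -0.1, -0.5]
opening: 31.6
```

carry_out(
  commands=[
    {"claw":20,"xyz":[0,0,0.5],"turn":0},
    {"claw":20,"xyz":[0,0,0.5],"turn":0},
    {"claw":33,"xyz":[0,0,0.5],"turn":0},
    {"claw":36,"xyz":[0,0,0.5],"turn":0},
    {"claw":42,"xyz":[0,0,0.5],"turn":0},
    {"claw":52,"xyz":[0,0,0.5],"turn":0},
    {"claw":60,"xyz":[0,0,0.5],"turn":0},
    {"claw":64,"xyz":[0,0,0.5],"turn":0},
  ],
)

```text
time_s: 6.8
tcp_pos: [499.8, 291.4, 45.1]
orientation: [0.647, 3.074, 0.0]
contact_force: [-0.2, -0.4, 0.2]
opening: 58.3
```

```bash
python3 go.py "(477.2,-177,140)"
```

```text
t 6.8 tcp [499.8 291.4  45.1] op 58.3 F [-0.2 -0.4  0.2] tool x,y,z [[-0.915, 0.403, 0.0], [0.403, 0.915, 0.0], [0.0, 0.0, -1.0]]
(477.2,-177,140) -> [-168.1 -437.7  -95. ]
```

carry_out(
  commands=[
    {"claw":64,"xyz":[0,0,-15],"turn":0},
    {"claw":64,"xyz":[0,0,-40],"turn":0},
    {"claw":80,"xyz":[0,0,-70],"turn":0},
    {"claw":87,"xyz":[-4,-10,-92],"turn":0},
    {"claw":87,"xyz":[-14,-36,-95],"turn":0},
    {"claw":87,"xyz":[-28,-73,-95],"turn":0},
    {"claw":87,"xyz":[-44,-114,-95],"turn":0},
    {"claw":87,"xyz":[-60,-156,-95],"turn":0},
  ],
)

```text
time_s: 7.6
tcp_pos: [491.9, 123.2, 141.4]
orientation: [0.645, 3.073, 0.002]
contact_force: [0.6, 0.2, 0.4]
opening: 86.4
```

carry_out(
  commands=[
    {"claw":87,"xyz":[-16,-42,0],"turn":0},
    {"claw":87,"xyz":[-32,-84,0],"turn":0},
    {"claw":87,"xyz":[-48,-126,0],"turn":0},
    {"claw":87,"xyz":[-64,-168,0],"turn":0},
    {"claw":87,"xyz":[-80,-208,0],"turn":0},
    {"claw":87,"xyz":[-94,-244,0],"turn":0},
    {"claw":87,"xyz":[-104,-270,0],"turn":0},
    {"claw":87,"xyz":[-108,-280,0],"turn":0},
  ],
)

```text
time_s: 8.4
tcp_pos: [477.5, -178.8, 141.2]
orientation: [0.654, 3.071, -0.001]
contact_force: [0.1, -0.8, 0.5]
opening: 86.7
```

```bash
python3 go.py "(477.2,-177,40)"; python3 - <<'E'
from h import *
s=eyes.snapshot("scene"); cv2.imwrite("pics/s3.png",s["color"])
w=eyes.snapshot("wrist"); print([np.round(proj(w,(477.2,-177,z)),1) for z in(0,69)])
cv2.imwrite("pics/c3.png",np.hstack([s["color"][120:320,80:480],w["color"][120:320,100:500]]))
E
```

```text
t 8.4 tcp [ 477.5 -178.8  141.2] op 86.7 F [ 0.1 -0.8  0.5] tool x,y,z [[-0.913, 0.408, -0.002], [0.408, 0.913, -0.0], [0.002, -0.001, -1.0]]
(477.2,-177,40) -> [  1.2   1.5 101.2]
[array([260.2, 180.7]), array([260., 203.])]
```

View pics/c3.png

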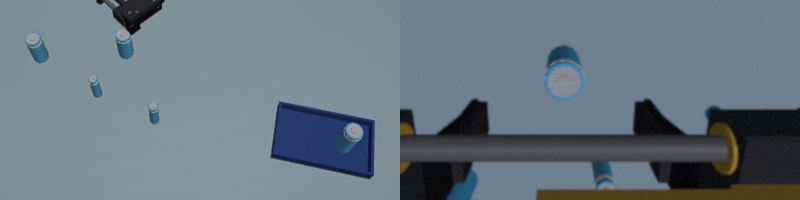

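In the scene crop, the first cell stands upright in the tray at about (432,255) in full-frame pixels. In the wrist crop, the next cell's top is at (265,202) in full-frame pixels, predicted at (260,203). The jaws straddle it with no neighbour in their way. Descending.

carry_out(
  commands=[
    {"claw":87,"xyz":[0,1,15],"turn":0},
    {"claw":87,"xyz":[0,1,30],"turn":0},
    {"claw":87,"xyz":[0,1,48],"turn":0},
    {"claw":87,"xyz":[0,1,66],"turn":0},
    {"claw":87,"xyz":[0,1,82],"turn":0},
    {"claw":87,"xyz":[0,1,94],"turn":0},
    {"claw":87,"xyz":[0,1,100],"turn":0},
    {"claw":87,"xyz":[0,1,100],"turn":0},
  ],
)

```text
time_s: 9.3
tcp_pos: [478.0, -173.4, 39.5]
orientation: [-0.645, -3.073, -0.001]
contact_force: [-0.7, 0.2, 0.7]
opening: 87.3
```

carry_out(
  commands=[
    {"claw":70,"xyz":[0,0,0],"turn":0},
    {"claw":55,"xyz":[0,0,0],"turn":0},
    {"claw":45,"xyz":[0,0,0],"turn":0},
    {"claw":38,"xyz":[0,0,0],"turn":0},
    {"claw":33,"xyz":[0,0,0],"turn":0},
    {"claw":26,"xyz":[0,0,0],"turn":0},
    {"claw":20,"xyz":[0,0,0],"turn":0},
    {"claw":20,"xyz":[0,0,0],"turn":0},
  ],
)

```text
time_s: 10.1
tcp_pos: [478.1, -174.6, 40.0]
orientation: [-0.647, -3.074, 0.0]
contact_force: [-0.1, -0.9, -0.5]
opening: 31.8
```

```bash
python3 go.py "(515,212.2,125)"
```

```text
t 10.1 tcp [ 478.1 -174.6   40. ] op 31.8 F [-0.1 -0.9 -0.5] tool x,y,z [[-0.915, 0.403, 0.0], [0.403, 0.915, -0.0], [-0.0, -0.0, -1.0]]
(515,212.2,125) -> [122.2 368.9 -85. ]
```

carry_out(
  commands=[
    {"claw":20,"xyz":[0,0,-8],"turn":0},
    {"claw":20,"xyz":[0,0,-25],"turn":0},
    {"claw":20,"xyz":[0,0,-50],"turn":0},
    {"claw":20,"xyz":[2,5,-74],"turn":0},
    {"claw":20,"xyz":[7,20,-84],"turn":0},
    {"claw":20,"xyz":[16,48,-85],"turn":0},
    {"claw":20,"xyz":[28,85,-85],"turn":0},
    {"claw":20,"xyz":[40,122,-85],"turn":0},
  ],
)

```text
time_s: 10.9
tcp_pos: [490.6, -45.8, 125.6]
orientation: [0.649, 3.073, 0.0]
contact_force: [0.3, 0.8, -2.0]
opening: 31.0
```

carry_out(
  commands=[
    {"claw":20,"xyz":[13,38,0],"turn":0},
    {"claw":20,"xyz":[26,78,0],"turn":0},
    {"claw":20,"xyz":[39,118,0],"turn":0},
    {"claw":20,"xyz":[52,157,0],"turn":0},
    {"claw":20,"xyz":[63,192,0],"turn":0},
    {"claw":20,"xyz":[73,222,0],"turn":0},
    {"claw":20,"xyz":[80,241,0],"turn":0},
    {"claw":20,"xyz":[82,247,0],"turn":0},
  ],
)

```text
time_s: 11.7
tcp_pos: [514.7, 215.4, 125.2]
orientation: [-0.64, -3.075, -0.002]
contact_force: [-0.7, -0.0, -0.5]
opening: 31.4
```

```bash
python3 - <<'E'
from h import *
s=eyes.snapshot("scene"); w=eyes.snapshot("top")
cv2.imwrite("pics/c4.png",np.hstack([s["color"][120:320,80:480],w["color"][100:300,20:420]]))
E
python3 go.py "(515,212.2,44.5)"
```

```text
t 11.8 tcp [514.9 212.8 125. ] op 31.4 F [ 0.2 -0.1 -2.3] tool x,y,z [[-0.916, 0.402, 0.0], [0.402, 0.916, -0.0], [-0.0, -0.0, -1.0]]
(515,212.2,44.5) -> [-0.3 -0.5 80.5]
```

View pics/c4.png

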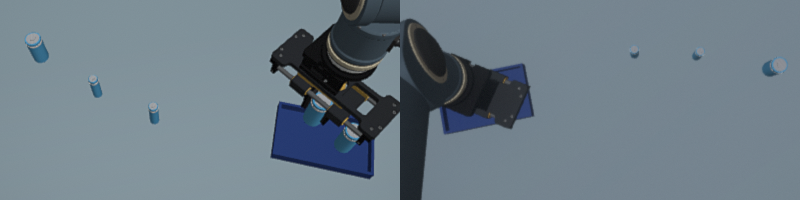

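The scene crop shows the second cell held over the left (−y) half of the tray, with the first still upright next to it. The gripper body will stay at about 100 mm, above the 74 mm tops. Lowering.

carry_out(
  commands=[
    {"claw":20,"xyz":[0,0,14],"turn":0},
    {"claw":20,"xyz":[0,0,30],"turn":0},
    {"claw":20,"xyz":[0,0,47],"turn":0},
    {"claw":20,"xyz":[0,0,61],"turn":0},
    {"claw":20,"xyz":[0,0,70],"turn":0},
    {"claw":20,"xyz":[0,0,76],"turn":0},
    {"claw":20,"xyz":[0,0,79],"turn":0},
    {"claw":20,"xyz":[0,0,80],"turn":0},
  ],
)

```text
time_s: 12.6
tcp_pos: [515.4, 212.3, 45.0]
orientation: [0.647, 3.074, 0.0]
contact_force: [0.1, -0.2, -1.2]
opening: 31.6
```

carry_out(
  commands=[
    {"claw":20,"xyz":[0,0,0.5],"turn":0},
    {"claw":20,"xyz":[0,0,0.5],"turn":0},
    {"claw":33,"xyz":[0,0,0.5],"turn":0},
    {"claw":36,"xyz":[0,0,0.5],"turn":0},
    {"claw":42,"xyz":[0,0,0.5],"turn":0},
    {"claw":52,"xyz":[0,0,0.5],"turn":0},
    {"claw":58,"xyz":[0,0,0.5],"turn":0},
    {"claw":58,"xyz":[0,0,0.5],"turn":0},
  ],
)

```text
time_s: 13.4
tcp_pos: [515.3, 212.4, 44.6]
orientation: [-0.647, -3.074, -0.0]
contact_force: [-0.0, 1.5, -0.8]
opening: 55.3
```

carry_out(
  commands=[
    {"claw":58,"xyz":[0,0,-12],"turn":0},
    {"claw":58,"xyz":[0,0,-35],"turn":0},
    {"claw":58,"xyz":[0,0,-65],"turn":0},
    {"claw":58,"xyz":[0,0,-95],"turn":0},
    {"claw":58,"xyz":[10,20,-120],"turn":0},
    {"claw":58,"xyz":[25,55,-140],"turn":0},
    {"claw":58,"xyz":[40,95,-150],"turn":0},
    {"claw":58,"xyz":[55,135,-155],"turn":0},
  ],
)

```text
time_s: 14.2
tcp_pos: [520.0, 359.7, 202.6]
orientation: [0.648, 3.071, 0.005]
contact_force: [0.4, -0.5, 0.3]
opening: 58.0
```

carry_out(
  commands=[
    {"claw":58,"xyz":[20,40,0],"turn":0},
    {"claw":58,"xyz":[40,80,0],"turn":0},
    {"claw":58,"xyz":[60,120,0],"turn":0},
    {"claw":58,"xyz":[80,160,0],"turn":0},
    {"claw":58,"xyz":[95,190,0],"turn":0},
    {"claw":58,"xyz":[100,200,0],"turn":0},
    {"claw":58,"xyz":[100,200,0],"turn":0},
    {"claw":58,"xyz":[100,200,0],"turn":0},
  ],
)

```text
time_s: 15.0
tcp_pos: [509.3, 579.5, 199.9]
orientation: [0.649, 3.073, -0.002]
contact_force: [-0.1, -0.4, 0.5]
opening: 57.8
```

```bash
python3 - <<'E'
from h import *
s=eyes.snapshot("scene"); w=eyes.snapshot("top")
cv2.imwrite("pics/c5.png",np.hstack([s["color"][120:320,80:480],w["color"][100:300,20:420]]))
for n,i in(("scene",s),("top",w)):
    c=i["color"].astype(int); N,l,st,ce=cv2.connectedComponentsWithStats((c[...,2]-c[...,0]>-12).astype(np.uint8))
    for k in range(1,N):
        p=ray(i,*ce[k],72)
        if 12<st[k][4]<300 and 400<p[0]<700 and abs(p[1])<400: print(n,np.round(ce[k],1),st[k][4],np.round(p[:2],1))
E
python3 go.py
```

```text
scene [112.2 158. ] 87 [ 559.1 -335.3]
scene [117.  164.4] 17 [ 568.2 -318.4]
scene [172.4 197.9] 25 [ 591.1 -181.8]
scene [232.8 225.5] 29 [597.8 -53.7]
scene [387.9 240.7] 134 [514.6 210.7]
scene [382.4 247.8] 20 [531.7 205.5]
scene [434.1 250.2] 140 [499.9 289.5]
scene [426.2 255.8] 18 [515.9 279.3]
top [254.  148.6] 17 [593.2 -54.6]
top [320.  150.8] 19 [ 586.9 -182.2]
top [399.2 164.2] 95 [ 558.3 -334.3]
top [115.2 191. ] 92 [515.4 212.5]
top [ 74.  199.6] 96 [500.2 291. ]
t 15.1 tcp [509.8 579.  200.1] op 58.2 F [ 0.5 -0.6  0.1] tool x,y,z [[-0.914, 0.406, -0.001], [0.406, 0.914, -0.001], [0.001, -0.001, -1.0]]
```

View pics/c5.png

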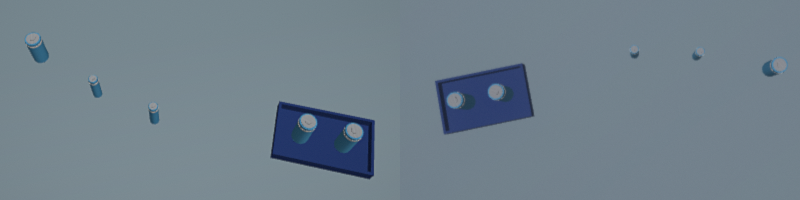

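Both views show two large cells standing in the tray, with scene-view tops at (388,241) and (434,250). The third large cell and both slim cells are unmoved, and the arm is clear.

```bash
python3 -c "from rig import hand_in; print(hand_in())"
```

```text
the job is handed in; nothing more can be done
None
```

I took two of the large cells, those near (472, -32) and (477, -176), and set them upright in the navy tray. The job was handed in at about 15 s on the robot's clock, with the arm clear of everything.

**Cells in the tray:** taking the steel tops at 72 mm, the two cameras put them at (515, 212) and (500, 290), agreeing to within 2 mm. That matches where I aimed and fits cells standing on the tray floor.

**Everything else:** the third large cell and both slim cells haven't moved. Where measured, the force on the tool was under 3 N.

**Checks that disagreed:** no final check failed. The two cameras differed by 1–4 mm on cell positions, and the wrist view differed from the prediction by about 5 pixels (3 mm). Both were small enough for the gripper to centre the cells as it closed.

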